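Hold a carved printing block down on the sprung mounting jig

ROBOT

A 6-joint arm with a two-finger parallel gripper is mounted at the origin on the work surface. World frame = base frame: x ahead of the robot, y to its left, z up, the work surface at z = 0. Lengths are in mm, angles in rad, forces in N, time in s.
With the tool pointing down it reaches from about 375 to 975 mm from the base axis. Payload 3.8 kg.
Tool frame: the origin (TCP) lies on the centre line of the jaws, within the pads' length; the fingertips stand 8 mm ahead of it and the grasp point (between the pads) lies 11 mm behind it; x points along the fingers, y is the direction in which the jaws open and shut, and the axes are right-handed (so a half turn about x gives the same grasp; the last joint's range is limited). The gripper opens to 88 mm and grips with 3 to 60 N. Pads are 18 mm wide; open, the fingers measure 123 mm over their backs; the gripper's body (75 mm by 187 mm) begins 45 mm behind the grasp point.
Start: joints at [1.089, 0.264, 1.604, -0, 1.274, -0.037], TCP at [290.434, 609.316, 246.706] pointing down, gripper open.
Joint ranges: [-2.63, 2.63], [-0.94, 2.18], [0.31, 2.57], [-1.31, 4.45], [0, 2.66], [-2.55, 2.55]. Speed limits (rad/s): [2.57, 2.57, 3.14, 3.14, 3.14, 3.14].

INTERFACE

Orientations are given as a rotation vector (axis times angle).
In Python, from rig import status, read_camera, camera_info, order, search_frame gives the robot as it stands. The module is installed in compiled form; this text tells all that it offers.
- The arm moves only by the shell command python3 -m crank 'ROWS' [OPENING]. ROWS is a JSON object of lists of equal length, an entry for each row: "slide": the shift along the tool's x, y, z in mm, a list of three; "turn": the turn about the tool's x in rad. A call has 1 to 10 rows; each row shifts and turns the commanded pose from where the row before left it, along the tool's axes as they then stand; what a row does not reach is not made up. A row lasts 1/10 s, in which the tool goes at most 50 mm and 8.59 degrees, less where a joint would pass 70% of its speed; a pose out of reach is approached as far as the arm can. A call is refused whole if a number of a shift passes 50 or a number of a turn 0.15, either way. A call with a gripper value outside its range is refused whole. OPENING is the closure, from 0 (fully open) to 1 (shut), set as the call begins (- or left out, the last holds). The fingers move at their own pace and stop on an object; the grip force is fixed at half the most. Time passes only in rows, so rows that do not move let the fingers close. It gives the time, the measured TCP pose, the force and the opening at its end, in the units of the state.
- status.get_obs(): the state, without advancing time (a new reading comes with each control period).
- read_camera(name): name is "scene" or "top" or "wrist"; returns the picture (420x560x3 uint8, red, green, blue); there is no depth.
- camera_info(name): a dict with "fx", "fy", "cx", "cy" (pixels), "k1" (the pictures are not rectified: a ray, as slopes to the right and down, at radius r is drawn at 1 + k1 r^2 times it, then the intrinsics apply), "cam_to_world" (4x4, takes a point from camera to world coordinates). Camera axes: x right, y up, looking along -z (the intrinsics and any distortion apply to the point x, -y, -z); pixel columns grow to the right and rows downward; lengths in mm; the calibration is good to about 2 mm. A picture is of the moment at which its call begins: read the wrist's pose just before it. camera_info takes no time and is no camera call; for the wrist camera it gives the pose at the moment of the call.
- order.hand_in(): hands the job in, once; it reports no verdict.
Trained networks look in the newest picture that a camera, given by its name, has taken for a name from the list of things; names that differ only in an ending like _2 or _b are one class to them, and where a whole thing is asked for, a point or a joint stands for the part that bears it (a point fixed in the world has none). Each returns a list of dicts, best first, with "score" (0 to 1); they miss things now and then, are a little off and sometimes report something else, mostly with a low value. They report only what shows in the picture. A call takes as long as a camera call. They do not tell look-alikes from the thing itself.
- search_frame(query, camera): "position" ([x, y, z] in mm, in world coordinates, good to about 4 mm: the middle of the surface that is visible of it).
The state is a dict: "t": time; "qpos": joint angles; "qd": joint speeds; "effort": joint torques, N m; "position": TCP position; "tcp_rot": TCP orientation; "wrist_force": force on the tool from outside, world axes, zero at the start; "torque": the same for the moment, N m; "finger_gap": finger opening in mm.
Only numpy, scipy, OpenCV 4.12 (cv2) and the standard library are available. Lean on these libraries where they do the work, as an engineer would, in place of code of your own. Each camera call takes 0.05 s, during which the arm holds its last target. There are 200 camera calls.

TASK

Pick up the small carved printing block, lower it carved face up over the two steel pins of the wooden mounting jig until it rests flush on the jig's sprung bed, then press it down so that the bed sinks about 14 mm and its pointer stands between the two lines on the end post. Finish while still holding it pressed there, steadily, so that the carver can drive in the screws; never drive the bed down onto its bottom stop. Leave the mallet, both chisels and the tin where they lie.

Things in the scene. Friction and masses are not known exactly. Their poses are not given: they have to be found in the camera images.
- block_center (a point): centre of the loose carved wooden block, 130 (own x) x 52 (own y) x 30 mm high (with 2 mm of raised carving); this point is 15 mm above its underside. It lies flat on the bench, carved face and z up. Two 12 mm holes run straight through it on its long middle line, at x = -45 and +45 mm; either way round fits the pins. 0.13 to 0.25 kg; grip it across its 52 mm width.
- bed_top (a point): centre of the top face of the jig's sprung bed, a level wooden bar 166 (own x) x 44 (own y) x 14 mm, z up; it moves only up and down. Two steel pins, 9 mm diameter, 20 mm high (the top 8 mm tapered), stand on it at x = -45 and +45 mm. Unpressed, the top face is 85 mm above the bench. The block overhangs it by 4 mm on each long side; the space beside it is open.
- bed (a joint): how far the sprung bed is pressed down, in m: 0 unpressed, 0.030 on its bottom stop. It stays at 0 until loaded with about 6.6 N (more than the block's weight), then sinks 1 mm for each 0.5 N more; 14 mm takes about 13.6 N, block's weight included. The pointer is between the lines from 0.006 to 0.022 (about 9.6 to 17.6 N).
- jig: the mounting jig's fixed wooden base board, 200 (x) x 110 x 18 mm; origin at the centre of its underside on the bench, x along the bed. At each end of the bed, 85 to 97 mm from the centre, stands a post 36 mm wide with its top 110 mm above the bench; the post at +x has two short dark lines on its outer face and the bed's steel pointer beside them.
- mallet: bystander: wooden mallet lying on the bench, head 70 x 110 x 60 mm, origin under the head, handle 130 mm along -x
- chisel: bystander: flat chisel with light handle, 210 mm long along x, 22 mm wide, 20 mm high, origin on the bench under the ferrule
- gouge: bystander: narrow chisel with dark handle, 200 mm long along x, 22 mm wide, 20 mm high, origin on the bench under the ferrule
- tin_center (a point): bystander: round metal tin, 62 mm diameter and 26 mm high, its centre
There are look-alikes about, which are no part of the job. Leave any purple or yellow look-alike of the part that bears block_center alone.

How it is judged (in metres and radians):
On the way:
1. the block sits over both pins, carved face up, flush on the bed (horizontal distance between block_center and bed_top below 0.004 m and angle between the x axis of block_center and the x axis of bed_top, either way round below 0.07 rad and angle between block_center's own z axis and vertical below 0.06 rad and z of block_center in the frame of bed_top between 0.011 and 0.0175 m), for 0.2 s.
At the end, for the whole second after the job is handed in: The block is carved face up over both pins (centre within 4 mm, in line within 4 degrees), flush on the bed within 2.5 mm, and the robot is still pressing it steadily: bed 6 to 22 mm down, at rest, with 8 to 20 N between block and bed (all of step 1 and value of joint bed between 0.006 and 0.022 m and velocity of joint bed between -0.01 and 0.01 m/s and contact force between block and bed between 8 and 20 N and (contact force between block and the fingers above 3 N or contact force between block and the arm above 3 N)); the arm keeps its last pose, push and grip.
It fails at once if the bed was driven down onto its bottom stop (value of joint bed above 0.0285 m).
It fails at once if the mallet was disturbed (moved more than 25 mm) (distance of mallet from where it was at the start of the episode above 0.025 m).
It fails at once if the flat chisel was disturbed (moved more than 25 mm) (distance of chisel from where it was at the start of the episode above 0.025 m).
It fails at once if the narrow chisel was disturbed (moved more than 25 mm) (distance of gouge from where it was at the start of the episode above 0.025 m).
It fails at once if the tin was disturbed (moved more than 25 mm) (distance of tin_center from where it was at the start of the episode above 0.025 m).
It also fails if it takes over 48 s, if anything falls off the work surface, if the arm or the gripper's body presses on something with over 40 N, if the wrist force passes 120 N, or if a joint passes its speed limit or range.

## Working session

There is one attempt and no reset: what is moved stays moved. The work goes in short steps, Python scripts to look and compute and a shell command to move; the robot and the scene stay as the last step left them, time stands still between calls to the robot, and variables do not carry over. Pictures are saved under pics/ and viewed, about 8 in all and at most 12, crops included, and the job is handed in when it is done.

```bash
mkdir -p pics
cat > h.py <<'E'
import numpy as np, cv2
from rig import status, read_camera, camera_info, order, search_frame
from scipy.spatial.transform import Rotation as R
def ray(ci,u,v):
    K=np.array([[ci["fx"],0,ci["cx"]],[0,ci["fy"],ci["cy"]],[0,0,1]],float)
    p=cv2.undistortPoints(np.array([[[u,v]]],float),K,np.array([ci["k1"],0,0,0,0],float))[0,0]
    M=np.array(ci["cam_to_world"]); d=M[:3,:3]@np.array([p[0],-p[1],-1]); return M[:3,3],d
def at_z(ci,u,v,z):
    o,d=ray(ci,u,v); return o+d*(z-o[2])/d[2]
def proj(ci,P):
    M=np.array(ci["cam_to_world"]); c=M[:3,:3].T@(np.array(P,float)-M[:3,3]); s=np.array([c[0],-c[1]])/-c[2]
    s=s*(1+ci["k1"]*(s@s)); return np.array([ci["fx"]*s[0]+ci["cx"],ci["fy"]*s[1]+ci["cy"]])
def save(img,n): cv2.imwrite(f"pics/{n}.png",img[:,:,::-1])
E
python3 - <<'E'
from h import *
np.set_printoptions(precision=3,suppress=True)
print(status.get_obs())
for c in("top","scene"):
    im=read_camera(c); save(im,c+"1"); ci=camera_info(c); print(c,ci)
    for q in("block_center","bed_top","jig","mallet","chisel","gouge","tin_center"):
        for r in search_frame(q,c)[:4]: print(c,q,np.round(r["position"]),round(r["score"],2),np.round(proj(ci,r["position"])))
a=cv2.imread("pics/top1.png");b=cv2.imread("pics/scene1.png")
E
```

```text
{'t': 0.0, 'qpos': array([ 1.089,  0.265,  1.605, -0.   ,  1.274, -0.037]), 'qd': array([ 0.   , -0.   ,  0.   ,  0.   , -0.   ,  0.001]), 'effort': array([ -0.   , -50.212, -35.687,   0.073,   0.03 ,  -0.   ]), 'position': array([290.111, 608.701, 245.389]), 'tcp_rot': array([ 0.347,  1.543, -0.351]), 'wrist_force': array([-0.152, -0.004,  0.527]), 'torque': array([ 0.032,  0.025, -0.005]), 'finger_gap': 88.16524561899165}
top {'fx': 493.3195834049149, 'fy': 493.3195834049149, 'cx': 275.88781315639676, 'cy': 214.90395342546938, 'k1': -0.023079585998783136, 'cam_to_world': array([[  -0.005,    0.999,   -0.052,  508.188],
       [  -1.   ,   -0.004,    0.012,  -26.352],
       [   0.012,    0.052,    0.999, 1019.301],
       [   0.   ,    0.   ,    0.   ,    1.   ]])}
top block_center [516.  -7.  27.] 0.9 [261. 237.]
top block_center [ 531. -164.   32.] 0.81 [339. 229.]
top block_center [ 483. -315.   30.] 0.81 [414. 253.]
top bed_top [555. 184.  88.] 0.55 [159. 216.]
top jig [554. 182.  84.] 0.64 [160. 217.]
top jig [549. 174.  15.] 0.63 [172. 221.]
top mallet [764. 243.  56.] 0.93 [
[... 302 characters left out ...]
528157, 'k1': -0.10218160636354416, 'cam_to_world': array([[  -0.468,   -0.669,    0.577, 1131.909],
       [   0.884,   -0.343,    0.319,  273.301],
       [  -0.016,    0.659,    0.752,  810.839],
       [   0.   ,    0.   ,    0.   ,    1.   ]])}
scene block_center [ 492. -305.   28.] 0.81 [204. 168.]
scene block_center [526.  -4.  24.] 0.81 [309. 222.]
scene block_center [ 544. -159.   26.] 0.63 [244. 203.]
scene bed_top [553. 190.  87.] 0.62 [394. 245.]
scene jig [580. 198.  24.] 0.86 [388. 275.]
scene mallet [777. 243.  59.] 0.89 [376. 360.]
scene chisel [783.  -1.  15.] 0.82 [251. 317.]
scene gouge [ 746. -261.   17.] 0.92 [155. 252.]
scene tin_center [370.   6.  28.] 0.59 [342. 177.]
```

View pics/top1.png

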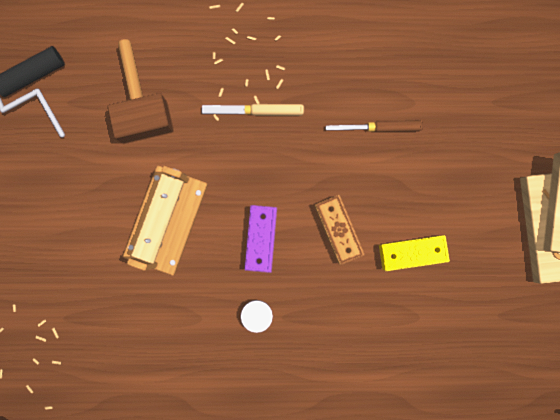

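View pics/scene1.png

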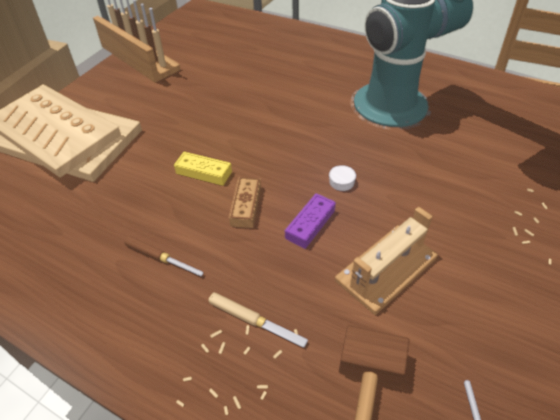

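Three candidates in the top picture: purple (261,238), brown wood (339,229) and yellow (415,253). The brown one fits, because the purple and yellow ones are the named look-alikes. The jig is at (165,220). I'll confirm with one enlarged crop and measure on it.

Run:
```python
from h import *
a=cv2.imread("pics/top1.png")
f=lambda x,y:cv2.resize(a[y:y+112,x:x+80],None,fx=5,fy=5,interpolation=cv2.INTER_CUBIC)
cv2.imwrite("pics/crop1.png",np.hstack([f(300,175),f(125,165)]))
```

```text
(no output)
```

View pics/crop1.png

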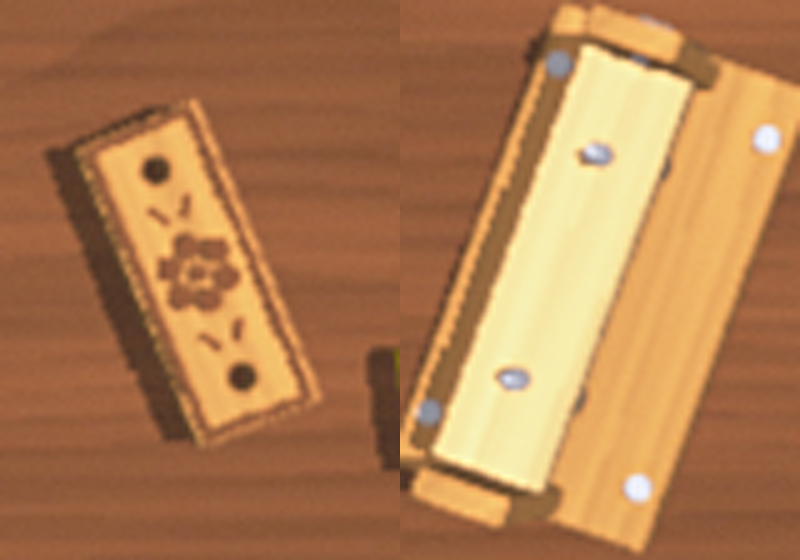

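The crop shows the brown block: flower carving, holes at about (331,209) and (348,250). The bed's two pins show at about (165,196) and (148,240).

```bash
cat > m.py <<'E'
from h import *
np.set_printoptions(precision=2,suppress=True)
def tgt(pa,pb,ci,z):
    A,B=at_z(ci,*pa,z),at_z(ci,*pb,z); d=B-A
    return (A+B)/2,np.degrees(np.arctan2(d[1],d[0])),np.linalg.norm(d)
def tool(o): 
    M=R.from_rotvec(o["tcp_rot"]).as_matrix(); return M
E
python3 - <<'E'
from m import *
ci=camera_info("top"); g=lambda X,Y,x,y:((X+.5)/5-.5+x,(Y+.5)/5-.5+y)
print("block",tgt(g(156,169,300,175),g(242,376,300,175),ci,31))
print("pins",tgt(g(198,154,125,165),g(113,378,125,165),ci,95))
print(camera_info("wrist"))
o=status.get_obs(); print(tool(o))
E
```

```text
block (array([ 530.89, -165.49,   31.  ]), np.float64(-157.9726330543406), np.float64(89.79465309072424))
pins (array([552.06, 187.72,  95.  ]), np.float64(159.6186717627526), np.float64(89.48236356644172))
{'fx': 350.48787220249983, 'fy': 350.48787220249983, 'cx': 274.33107927939005, 'cy': 208.66315541256566, 'k1': -0.01642890763603449, 'cam_to_world': array([[  0.43,  -0.86,  -0.28, 217.58],
       [  0.9 ,   0.41,   0.13, 643.47],
       [ -0.  ,  -0.31,   0.95, 386.08],
       [  0.  ,   0.  ,   0.  ,   1.  ]])}
[[ 0.    0.43  0.9 ]
 [ 0.    0.9  -0.43]
 [-1.    0.   -0.  ]]
```

```bash
python3 -m crank '{"slide":[[0,-35,32.3],[0,-35,32.3],[0,-35,32.3],[0,-35,32.3],[0,-35,32.3],[0,-35,32.3],[0,-35,32.3],[0,-35,32.3],[0,-35,32.3],[0,-35,32.3]],"turn":[0,0,0,0,0,0,0,0,0,0]}' 0
python3 -m crank '{"slide":[[0,-35,32.3],[0,-35,32.3],[0,-35,32.3],[0,-35,32.3],[0,-35,32.3],[0,-35,32.3],[0,-35,32.3]],"turn":[0,0,0,0,0,0,0]}'
python3 -m crank '{"slide":[[0,0,0],[0,0,0],[0,0,0],[0,0,0],[0,0,0],[0,0,0],[0,0,0],[0,0,0]],"turn":[-0.138,-0.138,-0.138,-0.138,-0.138,-0.138,0,0]}'
python3 - <<'E'
from m import *
o=status.get_obs(); ci=camera_info("wrist"); save(read_camera("wrist"),"w1")
M=tool(o); print(o["t"],o["position"],o["qpos"],o["wrist_force"],"yaw",np.degrees(np.arctan2(M[1,1],M[0,1])),M)
np.save("w1.npy",ci,allow_pickle=True)
print(proj(ci,[531,-165,31]))
E
```

```text
t: 1.8
position: [431.6, 152.6, 247.1]
tcp_rot: [0.349, 1.541, -0.348]
wrist_force: [1.1, 0.6, 0.1]
finger_gap: 87.8
t: 2.5
position: [530.4, -166.1, 247.1]
tcp_rot: [0.349, 1.542, -0.349]
wrist_force: [1.1, 0.4, 0.0]
finger_gap: 88.2
t: 3.3
position: [530.1, -164.0, 246.8]
tcp_rot: [-0.298, 1.55, 0.298]
wrist_force: [0.4, -0.2, 0.1]
finger_gap: 88.1
3.3 [ 530.1  -164.04  246.78] [-0.35  0.04  1.86  0.    1.24 -2.3 ] [ 0.36 -0.19  0.14] yaw 111.7686750251792 [[ 0.   -0.37  0.93]
 [-0.    0.93  0.37]
 [-1.   -0.    0.  ]]
[274.43 176.25]
```

View pics/w1.png

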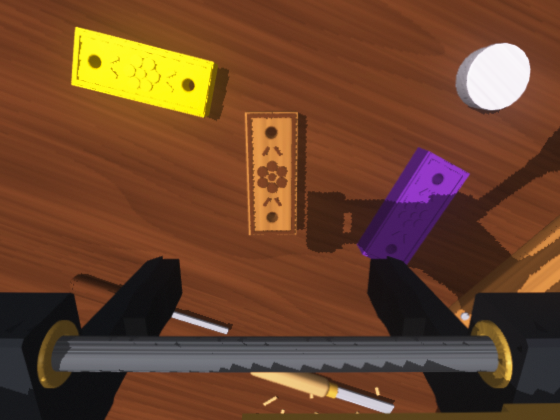

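The block is centred in the wrist picture, with its holes at (271,132) and (272,217).

```bash
cat >> m.py <<'E'
def dark(im,u,v,r=9):
    g=cv2.cvtColor(im,cv2.COLOR_RGB2GRAY).astype(float); p=g[v-r:v+r+1,u-r:u+r+1]
    w=np.clip((p.min()+np.median(p))/2-p,0,None); yy,xx=np.mgrid[v-r:v+r+1,u-r:u+r+1]
    return (w*xx).sum()/w.sum(),(w*yy).sum()/w.sum()
E
python3 - <<'E'
from m import *
im=cv2.imread("pics/w1.png")[:,:,::-1].copy(); ci=np.load("w1.npy",allow_pickle=True).item()
a,b=dark(im,271,132),dark(im,272,217); print(a,b)
c,ang,L=tgt(a,b,ci,30); print(c,ang,L)
o=status.get_obs();M=tool(o); print("slide",M.T@(np.array([c[0],c[1],11])-o["position"]))
E
```

```text
(np.float64(270.6916806521218), np.float64(131.91033325341644)) (np.float64(271.04635376260666), np.float64(216.50019394879752))
[ 532.15 -168.51   30.  ] 21.867205347727754 89.583491589797
slide [235.79  -4.9    0.21]
```

```bash
python3 -m crank '{"slide":[[40,-3,0],[40,0,0],[40,0,0],[40,0,0],[30,0,0],[25,0,0],[20,0,0],[0,0,0]],"turn":[0,0,0,0,0,0,0,0]}' 0
python3 -m crank '{"slide":[[0,0,0],[0,0,0],[0,0,0],[0,0,0],[0,0,0],[0,0,0],[0,0,0],[0,0,0]],"turn":[0,0,0,0,0,0,0,0]}' 1
python3 -m crank '{"slide":[[-20,0,0],[-30,0,0],[-40,0,0],[-45,0,0],[-45,0,0],[-45,0,0],[0,0,0],[0,0,0]],"turn":[0,0,0,0,0,0,0,0]}'
python3 - <<'E'
from m import *
o=status.get_obs(); ci=camera_info("wrist"); im=read_camera("wrist"); save(im,"w2")
M=tool(o); print(o["t"],o["position"],o["qpos"],o["wrist_force"],o["finger_gap"])
np.save("w2.npy",ci,allow_pickle=True)
for s in(-45,45):print(proj(ci,o["position"]-8*M[:,0]+M[:,2]*s))
E
```

```text
t: 4.15
position: [530.9, -166.7, 10.3]
tcp_rot: [-0.299, 1.551, 0.3]
wrist_force: [0.0, 0.3, -0.8]
finger_gap: 88.3
t: 4.95
position: [531.4, -166.9, 12.1]
tcp_rot: [-0.301, 1.55, 0.3]
wrist_force: [-0.4, -0.1, 4.8]
finger_gap: 51.7
t: 5.75
position: [531.5, -167.0, 237.2]
tcp_rot: [-0.301, 1.548, 0.3]
wrist_force: [-0.7, 0.6, -3.5]
finger_gap: 51.3
5.75 [ 531.53 -166.97  237.25] [-0.35  0.05  1.87 -0.    1.22 -2.3 ] [-0.68  0.58 -3.48] 51.30427628315257
[277.14 191.27]
[276.52 376.12]
```

View pics/w2.png

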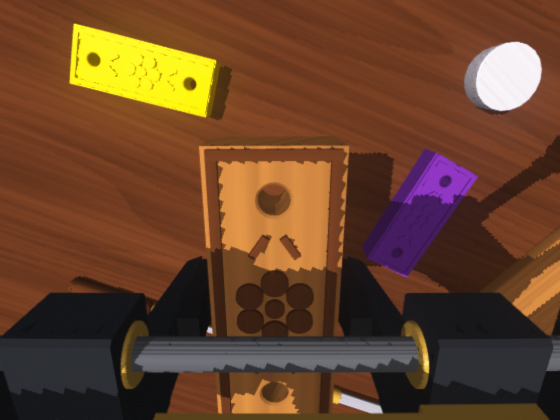

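The block is held with a 51.3 mm gap. Its near hole is at (273,199) and the far one is partly seen at (273,392). Next I move back from the jig along tool +z, so the wrist camera sees the pins past the block.

```bash
python3 -m crank '{"slide":[[0,16,14],[0,31,28],[0,34,31],[0,34,31],[0,34,31],[0,34,31],[0,34,31],[0,23,22],[0,11,9]],"turn":[0,0,0,0,0,0,0,0,0]}' 
python3 -m crank '{"slide":[[0,0,0],[0,0,0],[0,0,0],[0,0,0],[0,0,0],[0,0,0],[0,0,0],[0,0,0]],"turn":[0.09,0.13,0.13,0.13,0.13,0.126,0,0]}'
python3 - <<'E'
from m import *
o=status.get_obs(); ci=camera_info("wrist"); im=read_camera("wrist"); save(im,"w3")
M=tool(o); print(o["t"],o["position"],o["qpos"],o["wrist_force"],o["finger_gap"],np.degrees(np.arctan2(M[1,1],M[0,1])))
np.save("w3.npy",[ci,o],allow_pickle=True)
for s in(-45,45):print(proj(ci,[552-.937*s,187.7+.349*s,95]))
E
```

```text
t: 6.7
position: [647.5, 153.9, 232.1]
tcp_rot: [-0.302, 1.556, 0.303]
wrist_force: [-1.0, -1.0, -2.5]
finger_gap: 51.9
t: 7.5
position: [647.8, 150.4, 234.6]
tcp_rot: [0.274, 1.556, -0.276]
wrist_force: [0.2, -0.5, -3.0]
finger_gap: 51.8
7.5 [647.77 150.35 234.61] [ 0.19  0.25  1.64 -0.    1.25 -1.03] [ 0.18 -0.53 -2.96] 51.84517723843168 69.92508326949323
[278.14 124.48]
[279.43  -6.56]
```

View pics/w3.png

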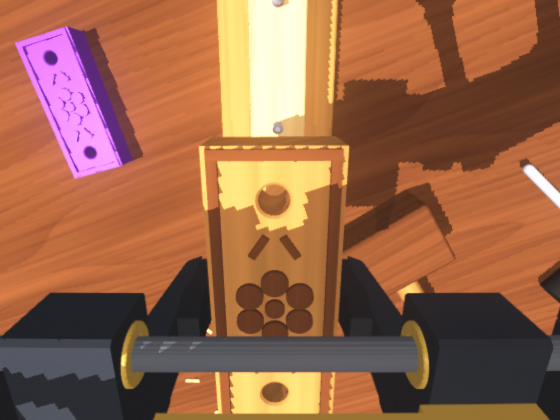

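The pins are at (278,128) and (278,3), the second too close to the edge. I'll raise the tool and shift it a little for a better view.

```bash
python3 -m crank '{"slide":[[-20,0,5],[-20,0,7],[0,0,0],[0,0,0]],"turn":[0,0,0,0]}'
python3 - <<'E'
from m import *
ob=[]
o=status.get_obs(); ci=camera_info("wrist"); im=read_camera("wrist"); save(im,"w4")
M=tool(o); print(o["t"],o["position"],o["wrist_force"],np.degrees(np.arctan2(M[1,1],M[0,1])))
np.save("w4.npy",[ci,o],allow_pickle=True)
a=cv2.imread("pics/w4.png")[0:240,190:370]
cv2.imwrite("pics/w4c.png",cv2.resize(np.hstack([a[:150],a[90:240]]),None,fx=2.2,fy=4,interpolation=cv2.INTER_CUBIC) if 0 else cv2.resize(np.hstack([a[:150,50:130],a[90:240,40:130]]),None,fx=4,fy=4,interpolation=cv2.INTER_CUBIC))
E
```

```text
t: 7.95
position: [660.1, 147.0, 276.6]
tcp_rot: [0.276, 1.553, -0.276]
wrist_force: [0.8, -0.2, -3.4]
finger_gap: 51.7
7.95 [660.1  146.97 276.56] [ 0.84 -0.21 -3.38] 69.82815325531665
```

View pics/w4c.png

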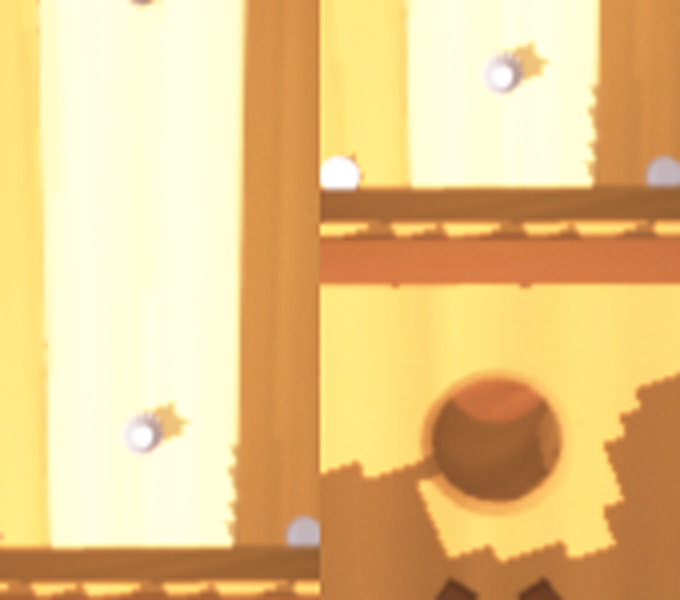

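The near pin's tip is at about (275.3,108.4), the far one is just cut off at the top near column 276, and the block's near hole rim is centred at (273.0,199.9).

Run:
```python
from m import *
ci,o=np.load("w4.npy",allow_pickle=True); M=tool(o); P=o["position"]
T=lambda p:M.T@(p-P)
C=np.array(ci["cam_to_world"]);print("cam in tool",T(C[:3,3]),"\n",M.T@C[:3,:3])
near=at_z(ci,275.3,108.4,105); far=at_z(ci,276,-0.7,103)
print("pin world",near,far,"tool",T(near),T(far),np.linalg.norm(far-near))
for h in(16.5,18.5,20.5):
    a=at_z(ci,273,199.9,P[2]+h); b=at_z(ci,273.5,392,P[2]+h)
    print(h,"holes",T(a),T(b),"spacing",np.linalg.norm(a-b))
# block seen before grasp, in tool frame after descending
```

```text
cam in tool [-139.33   -0.62  -80.51] 
 [[ 0.    0.31 -0.95]
 [ 1.   -0.    0.  ]
 [-0.   -0.95 -0.31]]
pin world [596.16 170.53 105.  ] [518.31 199.59 103.  ] tool [171.54   0.03 -68.18] [ 173.52    0.46 -151.28] 83.12508180422994
16.5 holes [-16.51  -1.16 -43.37] [-16.49  -0.98  46.6 ] spacing 89.96721670003802
18.5 holes [-18.51  -1.15 -43.97] [-18.49  -0.98  44.53] spacing 88.5021074903722
20.5 holes [-20.51  -1.14 -44.58] [-20.49  -0.97  42.46] spacing 87.03699828070636
```

```bash
python3 -m crank '{"slide":[[20,1.2,8],[40,0,0],[40,0,0],[25,0,0],[14,0,0],[5,0,0],[0,0,0],[0,0,0]],"turn":[0,0,0,0,0,0,0,0]}'
python3 - <<'E'
from m import *
o=status.get_obs(); ci=camera_info("wrist"); im=read_camera("wrist"); save(im,"w5")
M=tool(o); print(o["t"],o["position"],o["wrist_force"],np.degrees(np.arctan2(M[1,1],M[0,1])))
np.save("w5.npy",[ci,o],allow_pickle=True)
a=cv2.imread("pics/w5.png")[0:225,165:385]
cv2.imwrite("pics/w5c.png",cv2.resize(a,(586,600),interpolation=cv2.INTER_CUBIC))
E
```

```text
t: 8.8
position: [669.2, 145.7, 134.5]
tcp_rot: [0.277, 1.55, -0.276]
wrist_force: [-0.2, 0.0, -2.4]
finger_gap: 51.8
8.8 [669.2  145.7  134.54] [-0.15  0.02 -2.36] 69.79691169132697
```

View pics/w5c.png

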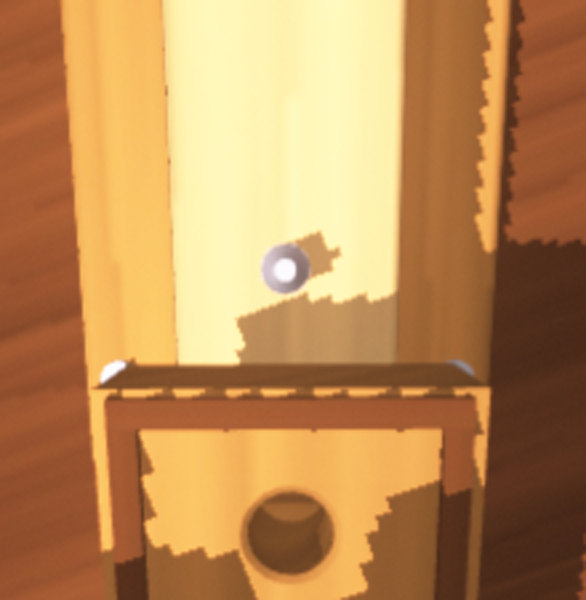

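In the close view the pin tip is at (285.5,270) and the near hole rim at (289,534) in the crop, so they sit nearly in line.

Run:
```python
from m import *
ci,o=np.load("w5.npy",allow_pickle=True); M=tool(o); P=o["position"]
T=lambda p:M.T@(p-P); g=lambda X,Y:(165+(X+.5)/2.6667-.5,(Y+.5)/2.6667-.5)
print("pin",T(at_z(ci,*g(285.5,270),105)),T(at_z(ci,*g(286,268),97)))
for h in(16.5,18.5):print("hole",T(at_z(ci,*g(289,534),P[2]+h)))
for y in(10,340):
  l={10:(167,404.5),340:(177,394.5)}[y]
  print("bed mid",T(at_z(ci,*g(np.mean(l),y),85)))
```

```text
pin [ 29.35  -1.89 -77.13] [ 37.35  -1.86 -77.32]
hole [-16.61  -1.12 -43.39]
hole [-18.61  -1.11 -44.  ]
bed mid [  49.24   -1.93 -121.4 ]
bed mid [ 49.38  -2.01 -63.47]
```

```bash
python3 -m crank '{"slide":[[0,-0.8,-10],[0,0,-15],[0,0,-8.6],[0,0,0],[5,0,0],[5,0,0],[4,0,0],[0,0,0]],"turn":[0,0,0,0,0,0,0,0]}' 
python3 -m crank '{"slide":[[2,0,0],[2,0,0],[2,0,0],[2,0,0],[0,0,0]],"turn":[0,0,0,0,0]}'
python3 -m crank '{"slide":[[2,0,0],[2,0,0],[0,0,0]],"turn":[0,0,0]}'
```

```text
t: 9.65
position: [636.7, 156.3, 121.9]
tcp_rot: [0.277, 1.553, -0.277]
wrist_force: [-7.7, -0.9, 14.3]
finger_gap: 51.7
t: 10.15
position: [638.4, 155.7, 120.1]
tcp_rot: [0.277, 1.548, -0.276]
wrist_force: [-16.5, -5.0, 38.9]
finger_gap: 51.6
t: 10.45
position: [640.3, 155.1, 117.3]
tcp_rot: [0.276, 1.544, -0.276]
wrist_force: [-14.6, -6.8, 40.2]
finger_gap: 51.7
```

I mismatched the hole and the pin. The hole I measured (at the −z end) belongs on the far pin, so the block came down on the end post. I'm lifting off, going back and re-measuring the grip.

```bash
python3 -m crank '{"slide":[[-10,0,0],[-16,0,0],[0,0,12],[0,0,15],[0,0,6.6],[0,0,0],[0,0,0],[0,0,0]],"turn":[0,0,0,0,0,0,0,0]}'
python3 - <<'E'
from m import *
o=status.get_obs(); ci=camera_info("wrist"); im=read_camera("wrist"); save(im,"w6")
M=tool(o); print(o["t"],o["position"],o["wrist_force"],np.degrees(np.arctan2(M[1,1],M[0,1])),M)
np.save("w6.npy",[ci,o],allow_pickle=True)
a=cv2.imread("pics/w6.png")[0:420,125:425]
cv2.imwrite("pics/w6c.png",cv2.resize(a,(420,588),interpolation=cv2.INTER_CUBIC)) if 0 else cv2.imwrite("pics/w6c.png",np.hstack([cv2.resize(a[0:225,40:260],(586,600),interpolation=cv2.INTER_CUBIC),cv2.resize(a[375:420,95:202],(214,90)).repeat(1,0) if 0 else cv2.copyMakeBorder(cv2.resize(a[370:420,96:203],(214,100)),0,500,0,0,cv2.BORDER_CONSTANT)]))
E
```

```text
t: 11.25
position: [667.1, 144.7, 131.7]
tcp_rot: [0.276, 1.555, -0.277]
wrist_force: [-0.7, -0.6, -3.5]
finger_gap: 51.6
11.25 [667.08 144.66 131.69] [-0.66 -0.62 -3.5 ] 69.78715514419801 [[-0.    0.35  0.94]
 [-0.    0.94 -0.35]
 [-1.   -0.   -0.  ]]
```

View pics/w6c.png

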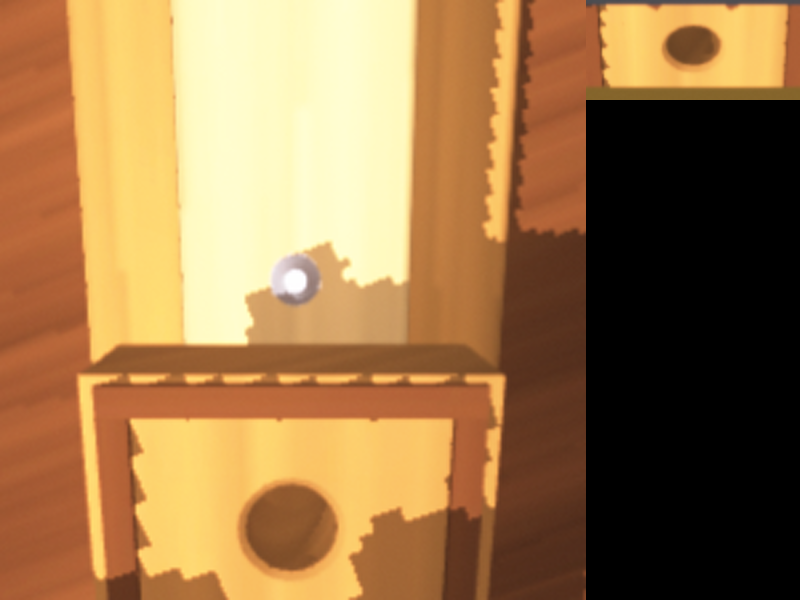

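The near end of the block has tipped up about 5° in the grip: the front edge is wider and the near hole rim larger. I'll set the block flat on the free bench between the purple and yellow ones and regrip it.

```bash
python3 -m crank '{"slide":[[-40,0,0],[-27,-25,-5],[0,-45,-5],[0,-45,-5],[0,-45,0],[0,-45,0],[0,-45,0],[0,-40,0],[0,-25,0],[0,0,0]],"turn":[0,0,0,0,0,0,0,0,0,0]}' 
python3 -m crank '{"slide":[[35,0,0],[45,0,0],[45,0,0],[35,0,0],[16,0,0],[3,0,0],[3,0,0],[2,0,0],[0,0,0]],"turn":[0,0,0,0,0,0,0,0,0]}'
python3 -m crank '{"slide":[[2,0,0],[1.5,0,0],[0,0,0]],"turn":[0,0,0]}'
```

```text
t: 12.3
position: [543.4, -148.3, 199.9]
tcp_rot: [0.279, 1.553, -0.28]
wrist_force: [0.0, 1.1, -3.4]
finger_gap: 51.6
t: 13.2
position: [546.1, -145.9, 17.1]
tcp_rot: [0.276, 1.55, -0.277]
wrist_force: [-0.1, -0.3, -2.1]
finger_gap: 51.4
t: 13.5
position: [544.8, -145.8, 12.4]
tcp_rot: [0.277, 1.553, -0.277]
wrist_force: [-0.1, 0.3, -2.4]
finger_gap: 51.7
```

```bash
python3 -m crank '{"slide":[[2,0,0],[0,0,0]],"turn":[0,0]}'
python3 -m crank '{"slide":[[0,0,0],[0,0,0],[0,0,0],[0,0,0],[0,0,0],[0,0,0]],"turn":[0,0,0,0,0,0]}' 0.3
python3 -m crank '{"slide":[[-1.5,0,0],[0,0,0],[0,0,0],[0,0,0],[0,0,0],[0,0,0],[0,0,0]],"turn":[0,0,0,0,0,0,0]}' 1
python3 -m crank '{"slide":[[-20,0,0],[-40,0,0],[-45,0,0],[-45,0,0],[-35,0,0],[-3,0,0],[0,0,0],[0,0,0]],"turn":[0,0,0,0,0,0,0,0]}'
python3 - <<'E'
from m import *
o=status.get_obs(); ci=camera_info("wrist"); im=read_camera("wrist"); save(im,"w7")
M=tool(o); print(o["t"],o["position"],o["wrist_force"],np.degrees(np.arctan2(M[1,1],M[0,1])))
np.save("w7.npy",[ci,o],allow_pickle=True)
a=cv2.imread("pics/w7.png")
f=lambda y0,y1:cv2.resize(a[y0:y1,175:375],(800,(y1-y0)*4),interpolation=cv2.INTER_CUBIC)
cv2.imwrite("pics/w7c.png",np.vstack([f(135,235),f(375,420)]))
E
```

```text
t: 13.7
position: [544.6, -145.8, 10.0]
tcp_rot: [0.277, 1.553, -0.277]
wrist_force: [0.6, 0.3, -1.9]
finger_gap: 51.4
t: 14.3
position: [544.9, -145.8, 10.3]
tcp_rot: [0.277, 1.553, -0.277]
wrist_force: [-0.4, 0.3, -0.5]
finger_gap: 61.6
t: 15.0
position: [544.9, -145.8, 11.9]
tcp_rot: [0.277, 1.553, -0.277]
wrist_force: [-1.5, 0.0, 3.2]
finger_gap: 52.1
t: 15.8
position: [543.1, -145.2, 196.8]
tcp_rot: [0.277, 1.557, -0.277]
wrist_force: [-0.9, -0.4, -3.0]
finger_gap: 51.9
15.8 [ 543.11 -145.23  196.79] [-0.9  -0.36 -3.01] 69.78552190155702
```

View pics/w7c.png

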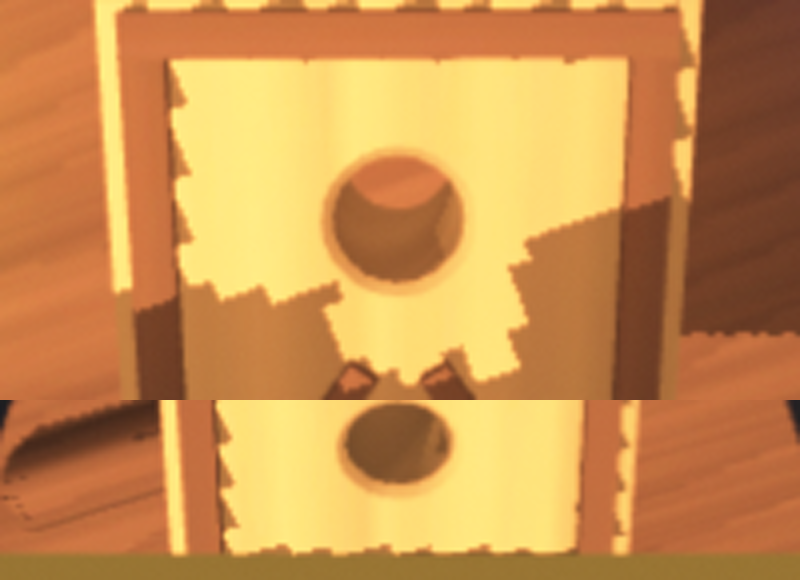

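Run:
```python
from m import *
ci,o=np.load("w6.npy",allow_pickle=True); M=tool(o); P=o["position"]
g=lambda X,Y:(165+(X+.5)/2.6667-.5,(Y+.5)/2.6667-.5)
print("pin@w6",M.T@(at_z(ci,*g(294.5,281),105)-P),P)
ci5,o5=np.load("w5.npy",allow_pickle=True)
print("pin world w5",at_z(ci5,*g(285.5,270),105),"w6",at_z(ci,*g(294.5,281),105))
ci,o=np.load("w7.npy",allow_pickle=True); M=tool(o); P=o["position"]
for h in(15.5,16.5,17.5,18.5):
  a,b=at_z(ci,272.9,190,P[2]+h),at_z(ci,273.5,385.7,P[2]+h)
  print(h,M.T@(a-P),M.T@(b-P),np.linalg.norm(a-b))
```

```text
pin@w6 [ 26.81  -0.34 -75.37] [667.08 144.66 131.69]
pin world w5 [596.25 170.58 105.  ] w6 [596.18 170.38 105.  ]
15.5 [-15.29  -1.15 -46.83] [-15.7   -0.94  43.72] 90.5511842005062
16.5 [-16.29  -1.15 -47.1 ] [-16.69  -0.94  42.72] 89.82193447352199
17.5 [-17.29  -1.14 -47.37] [-17.69  -0.93  41.72] 89.09268474653777
18.5 [-18.29  -1.14 -47.64] [-18.68  -0.93  40.72] 88.36343501955356
```

```bash
python3 -m crank '{"slide":[[0,20,-6],[0,40,-12],[0,42,-14],[0,42,-14],[0,42,-14],[0,42,-14],[0,42,-14],[0,30,-9],[0,15.7,-4.9],[0,0,0]],"turn":[0,0,0,0,0,0,0,0,0,0]}' 
python3 -m crank '{"slide":[[25,0,0],[25,0,0],[13,0,0],[0,0,0],[0,0,0]],"turn":[0,0,0,0,0]}'
cat > fin.py <<'E'
from m import *
ps=[];hs=[]
for i in range(6):
    im=read_camera("wrist"); o=status.get_obs(); ps.append(o["position"])
    hs.append(np.r_[o["wrist_force"]])
save(im,"w8"); M=tool(o); P=np.mean(ps,0); ci=camera_info("wrist"); np.save("w8.npy",[ci,o],allow_pickle=True)
print(o["t"],P,np.std(ps,0),np.mean(hs,0),M[:,1])
print("slide",M.T@(np.array([556.4,186.3,96.7])-P))
print("cam-tcp",M.T@(np.array(ci["cam_to_world"])[:3,3]-P))
E
python3 fin.py
```

```text
t: 16.85
position: [557.2, 187.1, 197.5]
tcp_rot: [0.274, 1.556, -0.276]
wrist_force: [0.0, -0.5, -3.4]
finger_gap: 51.3
t: 17.35
position: [558.4, 184.8, 136.6]
tcp_rot: [0.277, 1.553, -0.278]
wrist_force: [0.3, 0.1, -2.0]
finger_gap: 51.7
17.65 [559.26 185.66 138.05] [0.18 0.23 0.25] [ 0.16  0.37 -1.92] [0.35 0.94 0.  ]
slide [41.35 -0.43 -2.97]
cam-tcp [-139.19   -0.48  -80.81]
```

Run:
```python
import cv2
a=cv2.imread("pics/w8.png")[60:210,175:375]
cv2.imwrite("pics/w8c.png",cv2.resize(a,(800,600),interpolation=cv2.INTER_CUBIC))
```

```text
(no output)
```

View pics/w8c.png

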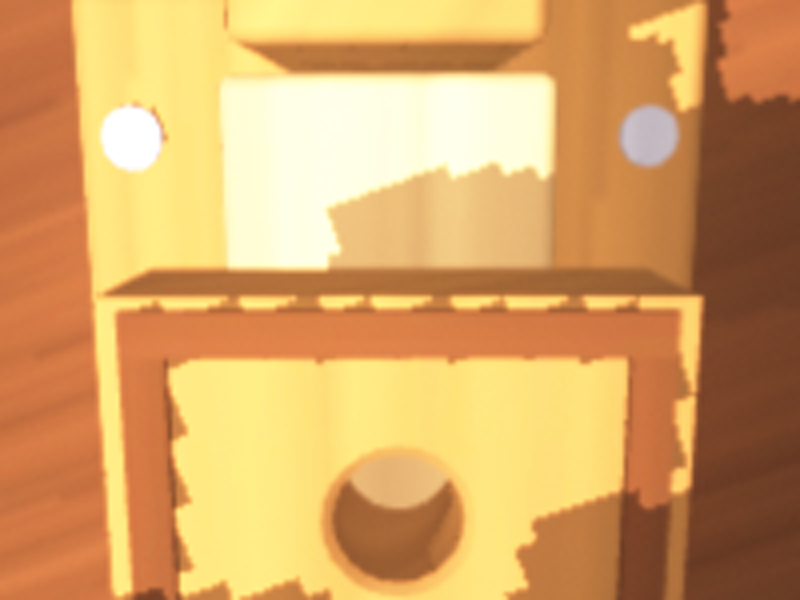

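The far post's inner edge is at crop row 40 and the bed's far end at row 73, with its edges at columns 222 and 555. The near hole is at (393,521). I'll use these as an independent check.

Run:
```python
from m import *
ci,o=np.load("w8.npy",allow_pickle=True); M=tool(o); P=o["position"]; print(P)
g=lambda X,Y:(175+(X+.5)/4-.5,60+(Y+.5)/4-.5)
T=lambda X,Y,z:M.T@(at_z(ci,*g(X,Y),z)-P)
l,r=T(222,85,85),T(555,85,85); print("bed w",r[1]-l[1],"mid",(l+r)/2)
l,r=T(228.5,255,85),T(552.5,255,85); print("bed w",r[1]-l[1],"mid",(l+r)/2)
l,r=T(229,35,110),T(544,35,110); print("post w",r[1]-l[1],"mid",(l+r)/2)
print("bed end(-83)",T(388,73,85),"post in(-85)",T(388,40,110))
for h in(15.5,16.5,17.5): print("hole",T(393.5,521,P[2]+h))
c=(np.array([596.2,170.5,105])+45*np.array([-.9385,.345,0])); print("bed centre by pin",M.T@(c-P))
```

```text
[559.01 185.89 137.91]
bed w 42.981603640610444 mid [ 52.77  -2.05 -86.6 ]
bed w 43.33047476095038 mid [ 52.8   -1.82 -65.16]
post w 35.01031807779886 mid [ 27.76  -2.08 -91.05]
bed end(-83) [ 52.77  -2.12 -88.05] post in(-85) [ 27.76  -1.91 -90.52]
hole [-15.58  -1.14 -46.9 ]
hole [-16.58  -1.14 -47.18]
hole [-17.58  -1.13 -47.45]
bed centre by pin [32.9  -1.65 -4.84]
```

Pin, bed end and post agree, so the remaining slide is about y −0.75, z −2.9. I'm descending in steps and watching the force.

```bash
python3 -m crank '{"slide":[[0,-0.75,-2.9],[7,0,0],[7,0,0],[3,0,0],[0,0,0],[0,0,0]],"turn":[0,0,0,0,0,0]}' 
python3 -m crank '{"slide":[[2,0,0],[2,0,0],[0,0,0]],"turn":[0,0,0]}'
python3 -m crank '{"slide":[[2,0,0],[2,0,0],[0,0,0],[0,0,0]],"turn":[0,0,0,0]}'
```

```text
t: 18.25
position: [555.2, 186.0, 119.3]
tcp_rot: [0.277, 1.554, -0.277]
wrist_force: [0.4, 0.7, -2.4]
finger_gap: 52.2
t: 18.55
position: [555.2, 186.0, 115.4]
tcp_rot: [0.277, 1.553, -0.277]
wrist_force: [0.6, 0.1, -1.9]
finger_gap: 51.5
t: 18.95
position: [555.2, 186.0, 111.6]
tcp_rot: [0.277, 1.553, -0.277]
wrist_force: [-0.2, 1.2, -1.6]
finger_gap: 51.6
```

```bash
sed -i 's/"w8"/"w9"/;s/w8.npy/w9.npy/' fin.py; python3 fin.py
```

```text
19.25 [555.35 186.03 111.77] [0.03 0.02 0.05] [ 0.01 -0.15 -2.24] [0.35 0.94 0.  ]
slide [15.07  0.61  0.89]
cam-tcp [-139.36   -0.59  -80.5 ]
```

```bash
python3 -m crank '{"slide":[[0,0.3,0.7],[2,0,0],[2,0,0],[0,0,0],[0,0,0]],"turn":[0,0,0,0,0]}' 
python3 -m crank '{"slide":[[2,0,0],[2,0,0],[0,0,0],[0,0,0]],"turn":[0,0,0,0]}'
python3 -m crank '{"slide":[[2,0,0],[2,0,0],[0,0,0],[0,0,0]],"turn":[0,0,0,0]}'
```

```text
t: 19.75
position: [555.9, 186.0, 107.5]
tcp_rot: [0.277, 1.553, -0.277]
wrist_force: [0.4, 0.2, -3.6]
finger_gap: 51.6
t: 20.15
position: [556.0, 186.0, 103.6]
tcp_rot: [0.277, 1.553, -0.277]
wrist_force: [0.1, -0.5, -2.1]
finger_gap: 52.2
t: 20.55
position: [555.9, 186.0, 99.6]
tcp_rot: [0.277, 1.553, -0.277]
wrist_force: [-0.2, 0.3, -1.9]
finger_gap: 51.6
```

```bash
python3 -m crank '{"slide":[[2,0,0],[2,0,0],[0,0,0],[0,0,0]],"turn":[0,0,0,0]}'
python3 -m crank '{"slide":[[2,0,0],[2,0,0],[0,0,0],[0,0,0]],"turn":[0,0,0,0]}'
python3 fin.py
```

```text
t: 20.95
position: [556.3, 186.1, 96.6]
tcp_rot: [0.277, 1.553, -0.277]
wrist_force: [-2.1, -0.8, 4.5]
finger_gap: 51.5
t: 21.35
position: [556.4, 186.2, 92.7]
tcp_rot: [0.277, 1.552, -0.277]
wrist_force: [-3.4, -0.4, 6.8]
finger_gap: 51.6
21.65 [556.38 186.15  92.73] [0.01 0.01 0.01] [-2.97 -0.64  6.62] [0.35 0.94 0.  ]
slide [-3.97  0.15 -0.03]
cam-tcp [-139.35   -0.61  -80.52]
```

```bash
python3 -m crank '{"slide":[[2,0,0],[2,0,0],[2,0,0],[0,0,0],[0,0,0]],"turn":[0,0,0,0,0]}'
python3 -m crank '{"slide":[[2,0,0],[1.5,0,0],[0,0,0],[0,0,0],[0,0,0]],"turn":[0,0,0,0,0]}'
python3 fin.py
python3 - <<'E'
from h import *
im=read_camera("scene"); save(im,"s2")
for q in("bed_top","block_center"):
  for r in search_frame(q,"scene")[:3]: print(q,np.round(r["position"]),r["score"])
cv2.imwrite("pics/s2c.png",np.hstack([cv2.resize(im[190:330,310:450,::-1],(560,560),interpolation=cv2.INTER_CUBIC),cv2.resize(cv2.imread("pics/w9.png")[60:200,245:305],(240,560))]))
E
```

```text
t: 22.15
position: [556.4, 186.2, 87.1]
tcp_rot: [0.277, 1.552, -0.277]
wrist_force: [-3.9, -0.9, 9.1]
finger_gap: 51.5
t: 22.65
position: [556.4, 186.2, 84.0]
tcp_rot: [0.277, 1.552, -0.277]
wrist_force: [-4.4, -1.9, 11.3]
finger_gap: 51.7
22.95 [556.44 186.17  84.02] [0.01 0.01 0.01] [-4.63 -1.32 10.73] [0.35 0.94 0.  ]
slide [-12.68   0.11  -0.07]
cam-tcp [-139.32   -0.61  -80.51]
bed_top [627. 179.  73.] 0.6
block_center [ 494. -310.   28.] 0.7
block_center [586. 178.  98.] 0.68
block_center [527.  -2.  24.] 0.63
```

View pics/s2c.png

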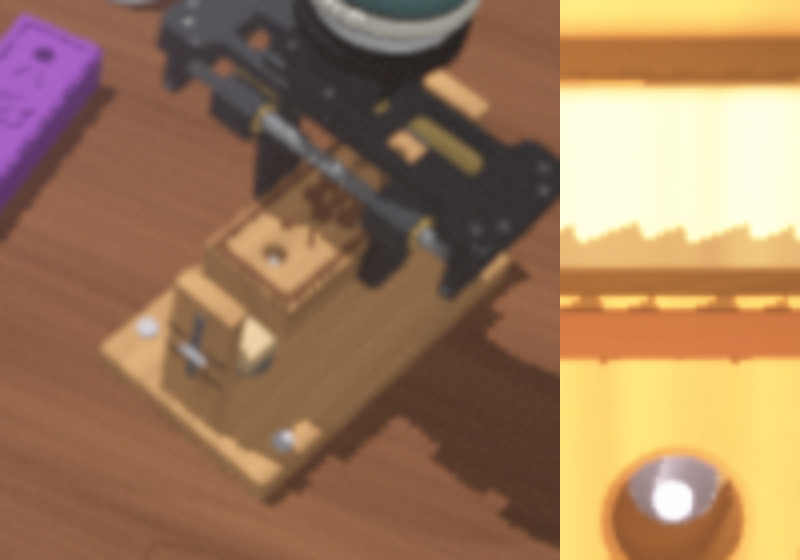

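The pointer stands between the two dark lines, the pins show inside the holes, and the force is steady. Handing in.

```bash
python3 -c "
from rig import order,status
print(order.hand_in()); o=status.get_obs(); print(o['t'],o['position'],o['wrist_force'])"
```

```text
the job is handed in; nothing more can be done
None
the job is handed in; nothing more can be done
```

I put the brown block over both pins and pressed the bed down. I handed the job in at about 23 s, still gripping and pressing.

**Last checks:**
- **Position:** the arm was still, within 0.01 mm. The tool stood within about 0.2 mm sideways of the target I measured.
- **Force:** the vertical wrist force was about 10.7 N. With the block's weight, that puts roughly 13 N on the bed, so it should be about 13 mm down.
- **Pictures:** the pointer stands between the two lines, and a pin shows inside each hole I could see (the near one in the wrist view, one in the scene view).

**What went wrong:** on the first try I matched the hole to the wrong pin, and the block came down on an end post. The wrist force reached about 40 N and the block tipped about 5° in the grip. I set it on the bench, regripped it level, and the second try went onto the pins with no sign of resistance.

**Not confirmed or not in agreement:**
- The first try's roughly 40 N is close to the arm's contact limit. It went through the held block, not the arm or gripper body, but no verdict was reported.
- A sideways force of about 5 N remained at the end, probably the block rubbing on a pin.
- Flushness on the bed is judged from height, force and pictures, not measured directly.
- The top camera's pin position differed from the wrist camera's by about 2 mm. I used the wrist camera's, which the bed end and post supported.
- I did not re-measure the mallet, chisels and tin at the end. No move was planned to touch them.

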